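Knock a jammed cuvette carrier out of its clips

TASK

The red cuvette carrier is jammed under the two spring clips of the sample stage. Pick up the white plastic block and knock the carrier sideways with it, along the stage and away from the clips, until its foot is clear of both clips; do not put the fingers on the carrier while it is still jammed. Then set the block down on the bench, off the stage and out of the tray, lift the carrier out and stand it upright in the blue tray without dropping it.

Things in the scene. Friction and masses are not known exactly. Their poses are not given: they have to be found in the camera images.
- carrier_mid (a point): Jammed cuvette carrier: black foot plate 70 (x) x 60 x 8 mm, red body 50 (x) x 26 (y, the width to grip) x 46 mm centred on it, two dark wells on top; 54 mm high, about 160 g. Point: its centre, 27 mm above its underside. Its x is parallel to the stage's x. Two clips press on its foot's rear corners; 8-17 N along x slides it; clear of them about 21 mm along x, and a low bar stops it at 38 mm.
- stage: Fixed aluminium plate 165 x 110 x 16 mm. Origin: on the bench under the jammed carrier's centre (within 3 mm); x: the way to knock it; z up. Plate spans x -80 to 85 mm. Steel spring clips at x -40 to -15, |y| 22 to 46 mm, underside 24, top 30 mm above the bench (screw heads 36); carrier body free between them. Guide rails 8 mm high at |y| 32 mm. Bare behind the clips (x below -40).
- block_mid (a point): The white plastic knocking block, 36 x 36 mm and 80 mm high, standing upright on the bench beside a small amber bottle and a steel weight, about 180 g. This point is its centre, 40 mm above its underside; z is its long way, x and y square to its sides.
- tray: The fixed blue open tray, 170 (x) x 130 (y) mm outside, rim 25 mm above the bench, walls and floor 4 mm thick. Its origin is on the bench under its centre.

How it is judged:
By the outcome, as a careful person would: the job done as asked, in the order asked, and still so for the second after the job is handed in, with the robot touching nothing.
It also fails if it takes over 70 s, if anything falls off the work surface, if the arm or the gripper's body presses on something with over 40 N, if the wrist force passes 120 N, or if a joint passes its speed limit or range.

ROBOT

A 6-joint arm with a two-finger parallel gripper is mounted at the origin on the work surface. World frame = base frame: x ahead of the robot, y to its left, z up, the work surface at z = 0. Lengths are in mm, angles in rad, forces in N, time in s.
With the tool pointing down it reaches from about 200 to 875 mm from the base axis. Payload 3.4 kg.
Tool frame: the origin (TCP) lies between the finger pads; the fingertips stand 14 mm ahead of it and the grasp point (between the pads) lies 5 mm behind it (robot.tip_extent is the distance from the TCP to the fingertips, in mm); y points along the fingers, z is the direction in which the jaws open and shut, and the axes are right-handed (so a half turn about y gives the same grasp; the last joint's range is limited). The gripper opens to 94 mm and grips with 3 to 60 N. Pads are 16 mm wide; open, the fingers measure 119 mm over their backs; the gripper's body (75 mm by 177 mm) begins 78 mm behind the grasp point.
Start: joints at [0.98, 0.276, 1.505, -0, 1.361, -0.121], TCP at [260.329, 512.731, 219.493] pointing down, gripper open.
Joint ranges: [-2.89, 2.89], [-0.75, 2.08], [0.22, 2.7], [-1.18, 4.32], [0.11, 2.71], [-2.7, 2.7]. Speed limits (rad/s): [2.57, 2.57, 3.14, 3.14, 3.14, 3.14].

INTERFACE

Orientations are given as a rotation vector (axis times angle).
In Python, from cell import robot, snapshot, get_calibration, spotter gives the robot as it stands.
- The arm moves only by the tool carry_out, never from a script. Its argument "deltas" is a list of rows, each a list of 6 numbers: the shift along the tool's x, y, z in mm, then the turn, a rotation vector about the tool's x, y, z in degrees. A call has exactly 8 rows; each row is the pose to reach, as a shift and turn from the pose commanded when the call began, along the tool's axes at that moment; what a row does not reach only later rows make up. A row lasts 1/10 s, in which the tool goes at most 50 mm and 8.59 degrees, less where a joint would pass 70% of its speed; a pose out of reach is approached as far as the arm can. A call with a gripper value outside its range is refused whole. "grip" is the finger opening in mm, from 0 to 94, set as the call begins (left out, the last holds). The fingers move at their own pace and stop on an object; "force" is the grip in N (left out, the last holds). Time passes only in rows, so rows that repeat a pose let the fingers close, or fill a call up. It gives the time, the measured TCP pose, the force and the opening at its end, in the units of the state.
- robot.read_state(): the state, without advancing time (a new reading comes with each control period).
- snapshot(name): name is "scene" or "top" or "wrist"; returns (picture, depth): 384x512x3 uint8, blue, green, red; 384x512 float32, mm along the optical axis (not along the pixel's ray), 0 where there is no reading.
- get_calibration(name): a dict with "mtx" (3x3 intrinsics, pixels), "R" (3x3) and "t" (3): a world point X has camera coordinates R X + t; the wrist camera has in their place "tool_from_camera" (4x4, takes a point from camera to tool coordinates, whose origin is the TCP and whose axes are the tool frame's). Camera axes: x right, y down, z forward; pixel columns grow to the right and rows downward; lengths in mm; the calibration is good to about 2 mm. The wrist camera is an equidistant fisheye: a pixel r from the principal point sees the ray r / f radians off the axis. A picture is of the moment at which its call begins: read the wrist's pose just before it. get_calibration takes no time and is no camera call.
- robot.hand_in(): hands the job in, once; it reports no verdict.
Trained networks look in the newest picture that a camera, given by its name, has taken for a name from the list of things; names that differ only in an ending like _2 or _b are one class to them, and where a whole thing is asked for, a point or a joint stands for the part that bears it (a point fixed in the world has none). Each returns a list of dicts, best first, with "p" (0 to 1); they miss things now and then, are a little off and sometimes report something else, mostly with a low value. They report only what shows in the picture. A call takes as long as a camera call.
- spotter.recognise(camera, name): "xyz" ([x, y, z] in mm, in world coordinates, good to about 4 mm: the middle of the surface that is visible of it).
The state is a dict: "time": time; "joints": joint angles; "dq": joint speeds; "joint_efforts": joint torques, N m; "position": TCP position; "tool_rot": TCP orientation; "force": force on the tool from outside, world axes, zero at the start; "torque": the same for the moment, N m; "gripper_width": finger opening in mm.
Only numpy, scipy, OpenCV 4.12 (cv2) and the standard library are available. Lean on these libraries where they do the work, as an engineer would, in place of code of your own. Each camera call takes 0.05 s, during which the arm holds its last target. There are 200 camera calls.

## Working session

There is one attempt and no reset: what is moved stays moved. The work goes in short steps, Python scripts to look and compute and a tool call to move; the robot and the scene stay as the last step left them, time stands still between calls to the robot, and variables do not carry over. Pictures are saved under pics/ and viewed, about 8 in all and at most 12, crops included, and the job is handed in when it is done.

Besides the shell and the picture viewer there is one more tool, called after "Call:" as name([rows], argument=value, ...), one row to a line, values as JSON. carry_out: Moves the arm, as the interface text tells. Its arguments: {"type":"object","properties":{"deltas":{"type":"array","items":{"type":"array","items":{"type":"number"}}},"grip":{"type":"number"},"force":{"type":"number"}},"required":["deltas"]}

```bash
ls; mkdir -p pics; python3 - <<'E'
from cell import robot, snapshot, get_calibration, spotter
import numpy as np, cv2
s=robot.read_state(); print({k:np.round(v,3).tolist() for k,v in s.items()})
ims=[]
for c in ["scene","top"]:
    p,d=snapshot(c); ims.append(p); np.savez("pics/"+c,p=p,d=d)
    k=get_calibration(c); print(c,np.round(-k["R"].T@k["t"],0),np.round(k["mtx"],0).tolist(),np.round(k["R"],2).tolist())
    for n in ["carrier_mid","stage","block_mid","tray"]:
        for r in spotter.recognise(c,n)[:2]:
            X=np.array(r["xyz"]); u=k["mtx"]@(k["R"]@X+k["t"]); print(c,n,np.round(X,1),round(r["p"],2),np.round(u[:2]/u[2]))
cv2.imwrite("pics/a.png",cv2.resize(ims[0],(800,600)));cv2.imwrite("pics/b.png",cv2.resize(ims[1],(800,600)))
E
```

```text
pics
{'time': 0.0, 'joints': [0.98, 0.277, 1.506, -0.0, 1.361, -0.121], 'dq': [0.0, 0.001, 0.002, 0.002, -0.0, -0.001], 'joint_efforts': [0.001, -40.459, -23.723, 0.07, 0.035, -0.0], 'position': [260.017, 512.26, 218.607], 'tool_rot': [-1.541, 0.369, -0.368], 'force': [0.026, -0.337, 0.053], 'torque': [-0.028, -0.001, -0.014], 'gripper_width': 93.639}
scene [1177.  192. 1018.] [[474.0, 0.0, 258.0], [0.0, 474.0, 199.0], [0.0, 0.0, 1.0]] [[-0.27, 0.96, -0.0], [0.78, 0.22, -0.58], [-0.56, -0.16, -0.81]]
scene carrier_mid [545.6   1.9  42.3] 0.78 [254. 213.]
scene stage [550.6  19.7  12.6] 0.69 [260. 222.]
scene block_mid [ 640.2 -290.1   66.4] 0.78 [128. 212.]
scene tray [523.5 351.2   4.8] 0.65 [393. 245.]
top [492.  13. 936.] [[364.0, 0.0, 252.0], [0.0, 364.0, 187.0], [0.0, 0.0, 1.0]] [[0.0, -1.0, -0.02], [-1.0, -0.0, -0.05], [0.05, 0.02, -1.0]]
top carrier_mid [530.1  -2.9  22.1] 0.97 [267. 190.]
top stage [539.6   0.7  15.2] 0.73 [266. 186.]
top block_mid [ 628.8 -291.7   74.9] 0.87 [390. 148.]
top tray [523.2 344.3   4.2] 0.66 [132. 193.]
```

View pics/a.png

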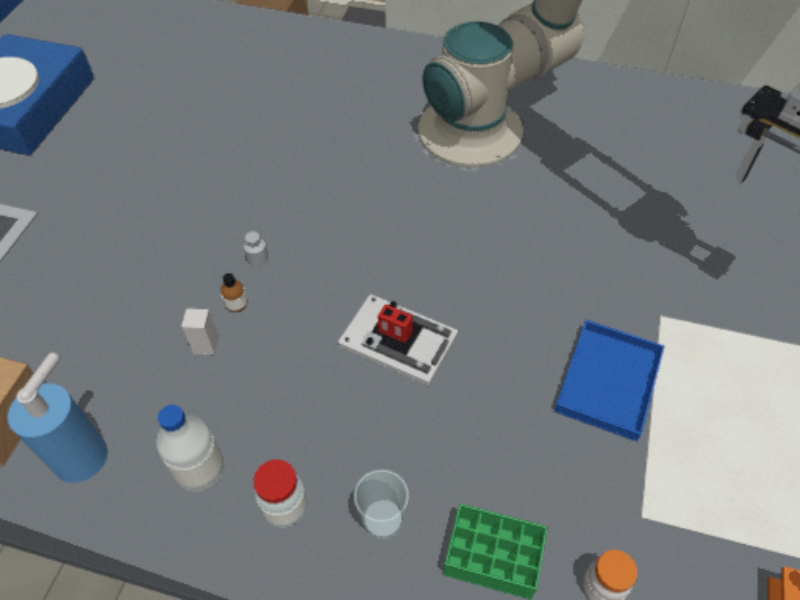

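View pics/b.png

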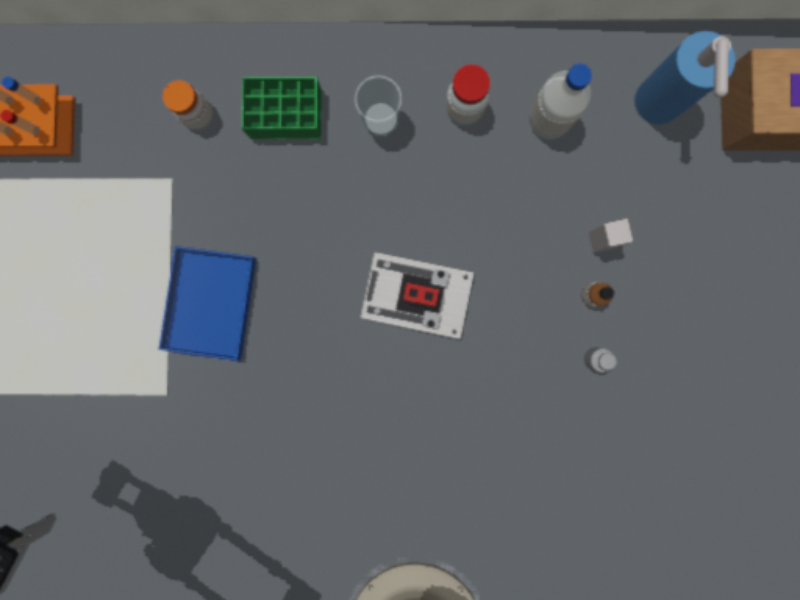

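The scene picture shows the white block at (200,330), with the amber bottle (233,293) and the weight (256,248) beside it. The top picture shows the stage at (417,296), clips on its right (−y) side and the stop bar on its left. So the knock direction is roughly +y. The tray is at (207,303). Next I fit precise poses.

```bash
cat > h.py <<'E'
import numpy as np, cv2
from cell import robot, snapshot, get_calibration, spotter
def cloud(c,d):
    k=get_calibration(c); v,u=np.mgrid[:384,:512]; K=k["mtx"]
    P=np.stack([(u-K[0,2])/K[0,0]*d,(v-K[1,2])/K[1,1]*d,d],-1)
    return (P-k["t"])@k["R"]
def rect(xy):
    (c,s,a)=cv2.minAreaRect(xy.astype(np.float32)); return np.round(c,1),np.round(s,1),round(a,1)
def onplane(c,px,z):
    k=get_calibration(c); r=(np.c_[px,np.ones(len(px))]@np.linalg.inv(k["mtx"]).T)@k["R"]; o=-k["R"].T@k["t"]
    return o+r*((z-o[2])/r[:,2])[:,None]
E
python3 - <<'E'
from h import *
f=np.load("pics/top.npz"); p=f["p"].astype(int); W=cloud("top",f["d"]); ok=f["d"]>0
print("bench z",np.median(W[200:260,300:380,2]))
def near(x,y,r): return ok&(np.hypot(W[...,0]-x,W[...,1]-y)<r)
def edge(m,z,name):
    n,l,st,_=cv2.connectedComponentsWithStats(m.astype(np.uint8)); 
    i=1+np.argmax(st[1:,4]); px=np.argwhere(l==i)[:,::-1]; print(name,len(px),rect(onplane("top",px,z)[:,:2]),np.median(W[l==i],0).round(1))
b,g,r=p[...,0],p[...,1],p[...,2]
edge(near(540,5,130)&(W[...,2]>8),16,"stage")
edge(near(525,345,130)&(b>r+50),25,"tray outer")
edge(near(630,-290,60)&(W[...,2]>70),80,"block top")
edge(near(540,5,130)&(W[...,2]>45)&(r>g+50),70,"carrier top")
for n,m in [("red",near(540,5,100)&(r>g+60))]:
    print(n,np.percentile(W[m][:,2],[5,50,95]), m.sum())
# scene check
f=np.load("pics/scene.npz"); p=f["p"].astype(int); S=cloud("scene",f["d"]); m=(np.hypot(S[...,0]-630,S[...,1]+290)<50)&(S[...,2]>74); print("scene block",m.sum(),rect(S[m][:,:2]),S[m].mean(0).round(1))
m=(np.hypot(S[...,0]-535,S[...,1])<50)&(S[...,2]>62); print("scene carr top",m.sum(),rect(S[m][:,:2]),S[m].mean(0).round(1))
m=(np.hypot(S[...,0]-535,S[...,1])<130)&(S[...,2]>8); print("scene stage",m.sum(),rect(S[m][:,:2]))
for (x,y) in [(570,-290),(500,-290)]:
    m=(np.hypot(S[...,0]-x,S[...,1]-y)<45)&(S[...,2]>20)&(S[...,2]<100);print("nbr",S[m].mean(0).round(0),S[m].min(0).round(0),S[m].max(0).round(0))
q=cv2.resize(f["p"][180:250,215:305],None,fx=8,fy=8,interpolation=2); t=cv2.resize(np.load("pics/top.npz")["p"][155:225,225:310],None,fx=7,fy=7,interpolation=2)
cv2.imwrite("pics/c.png",t)
E
```

```text
bench z 0.628819424119472
stage 2818 (array([534.5,  -2.3]), array([164.7, 109.8]), 78.4) [533.1  -2.6  18.5]
tray outer 3271 (array([520. , 338.2]), array([131.9, 170. ]), 82.6) [519.4 341.8   4.7]
block top 261 (array([ 626.2, -301.1]), array([36.2, 39.6]), 12.7) [ 626.3 -301.    80.3]
carrier top 188 (array([532.9,  -7.4]), array([49.6, 26.4]), 78.1) [533.1  -6.6  70.5]
red [42.70659172 70.36743518 73.1296063 ] 188
scene block 208 (array([ 627.8, -299.9]), array([38.1, 37.3]), 10.9) [ 628.9 -299.1   80.1]
scene carr top 215 (array([533.6,  -4.3]), array([49.9, 29.7]), 77.1) [536.2  -3.9  70. ]
scene stage 2439 (array([5.353e+02, 4.000e-01]), array([166.1, 113.1]), 78.4)
nbr [ 554. -282.   51.] [ 527. -307.   20.] [ 615. -265.   84.]
nbr [ 536. -280.   59.] [ 522. -304.   21.] [ 545. -265.   78.]
```

View pics/c.png

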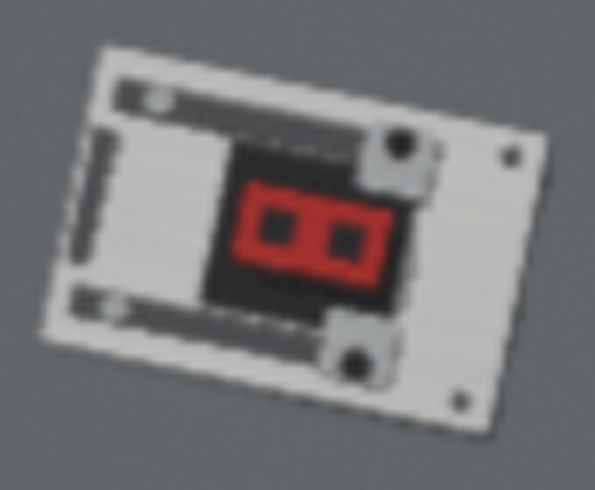

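```bash
cat >> h.py <<'E'
from scipy.spatial.transform import Rotation as Ro
def cur():
    s=robot.read_state(); R=Ro.from_rotvec(s["tool_rot"]).as_matrix()
    return s,R,np.degrees(np.arctan2(R[1,2],R[0,2]))
def plan(p0,yaw0,p1,yaw1):
    "tool y down, z at yaw: shift in tool axes, turn about tool y"
    a=np.radians(yaw0); z=np.array([np.cos(a),np.sin(a),0]); y=np.array([0,0,-1.]); R=np.c_[np.cross(y,z),y,z]
    print("shift",np.round(R.T@(np.array(p1)-p0),1),"turn y",round(-((yaw1-yaw0+90)%180-90),1))
E
python3 - <<'E'
from h import *
s,R,y=cur(); print(R.round(3),y)
for yy in (101.8,101.8-180): plan([260.3,512.7,219.5],y,[627,-300.3,150],yy)
E
```

```text
[[ 0.892  0.     0.453]
 [-0.453  0.     0.892]
 [ 0.    -1.     0.   ]] 63.0836631348697
shift [ 695.    69.5 -558.9] turn y -38.7
shift [ 695.    69.5 -558.9] turn y -38.7
```

Call:
carry_out([
  [20,2,-16,0,0,0],
  [55,5,-45,0,0,0],
  [93,8,-75,0,0,0],
  [131,12,-105,0,0,0],
  [169,15,-136,0,0,0],
  [207,18,-167,0,0,0],
  [245,22,-197,0,0,0],
  [283,25,-228,0,0,0],
], grip=70, force=30)

```text
time: 1.3
position: [410.0, 179.6, 194.6]
tool_rot: [-1.539, 0.367, -0.369]
force: [0.5, 1.8, 0.2]
gripper_width: 70.0
```

Call:
carry_out([
  [38,2,-30,0,0,0],
  [76,5,-61,0,0,0],
  [114,8,-92,0,0,0],
  [152,11,-122,0,0,0],
  [190,14,-153,0,0,0],
  [228,17,-183,0,0,0],
  [266,20,-214,0,0,0],
  [300,23,-242,0,0,0],
])

```text
time: 2.1
position: [568.2, -172.8, 171.4]
tool_rot: [-1.539, 0.368, -0.37]
force: [0.3, 0.3, 0.2]
gripper_width: 69.9
```

Call:
carry_out([
  [38,3,-30,0,-6,0],
  [70,7,-56,0,-13,0],
  [95,12,-75,0,-20,0],
  [108,18,-86,0,-27,0],
  [112,21,-89,0,-33,0],
  [112,21,-89,0,-38.7,0],
  [112,21,-89,0,-38.7,0],
  [112,21,-89,0,-38.7,0],
])

```text
time: 2.9
position: [627.0, -300.3, 150.4]
tool_rot: [-1.565, -0.16, 0.16]
force: [0.3, 0.0, 0.1]
gripper_width: 70.0
```

```bash
python3 - <<'E'
from h import *
s,R,y=cur(); print(s["time"],s["position"],y,R.round(3).tolist(),np.round(s["joints"],2))
p,d=snapshot("wrist"); cv2.imwrite("pics/w1.png",p); c=get_calibration("wrist"); print(np.round(c["mtx"],1).tolist(),np.round(c["tool_from_camera"],2).tolist())
plan(s["position"],y,[627,-300.3,20],101.8)
E
```

```text
2.9 [ 626.95482989 -300.25784758  150.43266925] 101.66700396686919 [[0.979, -0.0, -0.202], [0.202, 0.0, 0.979], [0.0, -1.0, 0.0]] [-0.55  0.5   1.33  0.    1.32 -2.32]
[[297.3, 0.0, 256.5], [0.0, 297.3, 190.4], [0.0, 0.0, 1.0]] [[0.0, 0.97, 0.24, -69.91], [0.0, -0.24, 0.97, -165.76], [1.0, 0.0, -0.0, 0.54], [0.0, 0.0, 0.0, 1.0]]
shift [ 0.000e+00  1.304e+02 -1.000e-01] turn y -0.1
```

View pics/w1.png

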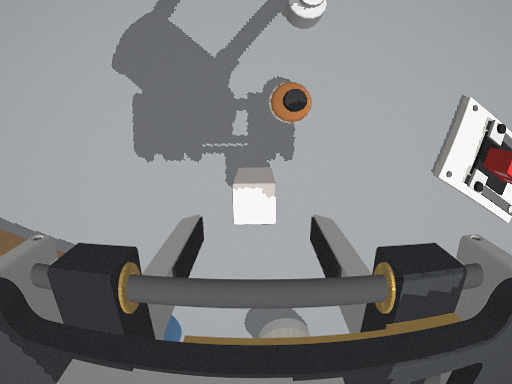

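The wrist picture shows the block top at (254,203), centred between the fingers and square to them. The bottle (292,102) is clear. Descending and gripping.

Call:
carry_out([
  [0,15,0,0,0,0],
  [0,40,0,0,0,0],
  [0,65,0,0,0,0],
  [0,90,0,0,0,0],
  [0,110,0,0,0,0],
  [0,125,0,0,0,0],
  [0,130,0,0,0,0],
  [0,130,0,0,0,0],
])

```text
time: 3.75
position: [626.9, -300.1, 20.1]
tool_rot: [-1.564, -0.161, 0.162]
force: [-0.1, 0.1, -1.1]
gripper_width: 69.9
```

Call:
carry_out([
  [0,0,0,0,0,0],
  [0,0,0,0,0,0],
  [0,0,0,0,0,0],
  [0,0,0,0,0,0],
  [0,0,0,0,0,0],
  [0,0,0,0,0,0],
  [0,0,0,0,0,0],
  [0,0,0,0,0,0],
], grip=20, force=50)

```text
time: 4.55
position: [627.3, -300.7, 21.0]
tool_rot: [-1.566, -0.162, 0.161]
force: [-0.9, -0.6, 4.2]
gripper_width: 36.0
```

Call:
carry_out([
  [0,-10,0,0,0,0],
  [0,-30,0,0,0,0],
  [0,-50,0,0,0,0],
  [0,-70,0,0,0,0],
  [0,-90,0,0,0,0],
  [0,-105,0,0,0,0],
  [0,-115,0,0,0,0],
  [0,-115,0,0,0,0],
])

```text
time: 5.35
position: [627.6, -300.4, 136.9]
tool_rot: [-1.566, -0.163, 0.16]
force: [-0.3, 0.1, -1.2]
gripper_width: 35.2
```

```bash
python3 - <<'E'
from h import *
s,R,y=cur(); print(s["time"],s["position"],y,s["gripper_width"],s["force"])
u=np.array([np.cos(np.radians(78.4)),np.sin(np.radians(78.4))]); c=np.array([533.3,-5.5]); t=c-72*u; print(t)
plan(s["position"],y,[*t,135],-11.6)
E
```

```text
5.35 [ 627.56904271 -300.43285221  136.88611368] 101.78690855692324 35.23913748998125 [-0.28142812  0.12126947 -1.24225825]
[518.82238968 -76.02941797]
shift [-60.6   1.9 241.9] turn y -66.6
```

Call:
carry_out([
  [-5,0,20,0,6,0],
  [-14,0,55,0,14,0],
  [-23,0,92,0,22,0],
  [-33,1,130,0,30,0],
  [-42,1,167,0,38,0],
  [-51,1,202,0,46,0],
  [-58,1,230,0,54,0],
  [-60.6,1.9,241.9,0,60,0],
])

```text
time: 6.15
position: [515.4, -73.0, 132.6]
tool_rot: [-1.468, 0.663, -0.657]
force: [-0.2, -0.7, -2.1]
gripper_width: 36.0
```

Call:
carry_out([
  [0,0,0,0,8,0],
  [0,0,0,0,16,0],
  [0,0,0,0,24,0],
  [0,0,0,0,32,0],
  [0,0,0,0,40,0],
  [0,0,0,0,48,0],
  [0,0,0,0,53.4,0],
  [0,0,0,0,53.4,0],
])

```text
time: 6.95
position: [517.5, -75.6, 132.6]
tool_rot: [-1.108, 1.359, -1.355]
force: [-0.1, 0.7, -1.7]
gripper_width: 36.3
```

```bash
python3 - <<'E'
from h import *
s,R,y=cur(); print(s["time"],s["position"],y,R.round(3).tolist(),np.round(s["joints"],2),s["gripper_width"],s["force"])
p,d=snapshot("wrist"); cv2.imwrite("pics/w2.png",p)
plan(s["position"],y,[518.8,-76,59],-11.6)
p,d=snapshot("scene"); S=cloud("scene",d)
cv2.imwrite("pics/s2.png",np.hstack([cv2.resize(p[120:270,170:320],(600,600)),]))
E
```

```text
6.95 [517.46844788 -75.59797364 132.60972536] -11.605020514968244 [[-0.201, -0.002, 0.98], [-0.98, 0.001, -0.201], [-0.0, -1.0, -0.002]] [-0.28  0.26  1.75  0.    1.13 -0.08] 36.268478533324576 [-0.10679268  0.65734201 -1.72442467]
shift [ 0.1 73.6  1.4] turn y -0.0
```

View pics/w2.png

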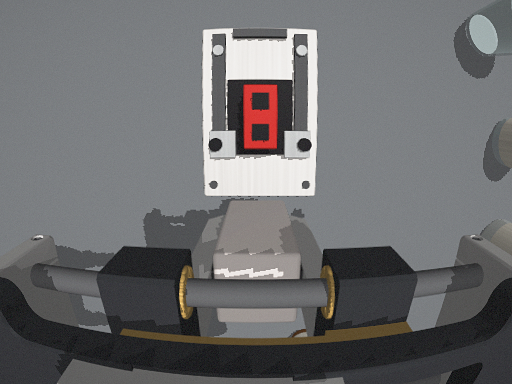

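View pics/s2.png

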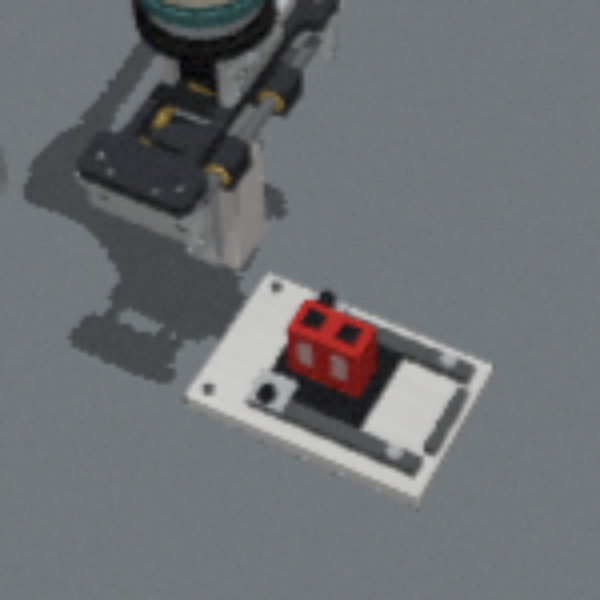

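The wrist picture shows the carrier at (261,117) squared up with the gripper, about 2–3 mm to the right, with clips at (222,143) and (298,143). The scene crop shows the block held upright behind the stage. Lowering behind the clips, then pushing.

Call:
carry_out([
  [0,12,0.5,0,0,0],
  [0,27,1,0,0,0],
  [0,42,2,0,0,0],
  [0,55,2.5,0,0,0],
  [0,66,2.5,0,0,0],
  [0,73,2.5,0,0,0],
  [0,73,2.5,0,0,0],
  [0,73,2.5,0,0,0],
])

```text
time: 7.85
position: [520.9, -76.4, 60.6]
tool_rot: [-1.106, 1.357, -1.357]
force: [0.9, -0.3, -2.3]
gripper_width: 35.9
```

Call:
carry_out([
  [-4,0,0,0,0,0],
  [-8,0,0,0,0,0],
  [-12,0,0,0,0,0],
  [-16,0,0,0,0,0],
  [-20,0,0,0,0,0],
  [-24,0,0,0,0,0],
  [-28,0,0,0,0,0],
  [-32,0,0,0,0,0],
])

```text
time: 8.65
position: [526.8, -47.1, 60.7]
tool_rot: [-1.112, 1.353, -1.359]
force: [-2.6, -9.6, -0.6]
gripper_width: 35.8
```

Call:
carry_out([
  [-2,0,0,0,0,0],
  [-4,0,0,0,0,0],
  [-6,0,0,0,0,0],
  [-8,0,0,0,0,0],
  [-10,0,0,0,0,0],
  [-12,0,0,0,0,0],
  [-14,0,0,0,0,0],
  [-16,0,0,0,0,0],
])

```text
time: 9.45
position: [530.0, -32.4, 60.7]
tool_rot: [-1.112, 1.353, -1.36]
force: [-2.0, -9.8, -1.5]
gripper_width: 35.9
```

```bash
python3 - <<'E'
from h import *
s,R,y=cur(); print(s["time"],s["position"],y,s["gripper_width"],s["force"])
p,d=snapshot("scene"); cv2.imwrite("pics/s3.png",cv2.resize(p[120:270,170:320],(600,600)))
E
```

```text
9.45 [530.01192529 -32.44381812  60.68138648] -11.479467223720006 35.883214851705795 [-2.03681837 -9.76691745 -1.45855747]
```

View pics/s3.png

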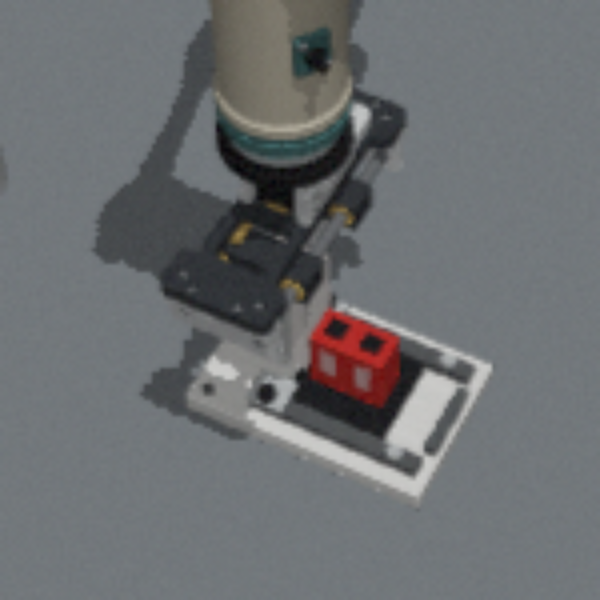

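The crop shows the carrier sliding squarely, with its body at (355,360) and about 15 mm moved so far. Continuing 13 mm.

Call:
carry_out([
  [-2,0,0,0,0,0],
  [-4,0,0,0,0,0],
  [-6,0,0,0,0,0],
  [-8,0,0,0,0,0],
  [-10,0,0,0,0,0],
  [-12,0,0,0,0,0],
  [-13,0,0,0,0,0],
  [-13,0,0,0,0,0],
])

```text
time: 10.3
position: [533.1, -16.2, 60.6]
tool_rot: [-1.106, 1.357, -1.356]
force: [0.7, -0.2, -1.1]
gripper_width: 36.0
```

Call:
carry_out([
  [8,0,0,0,0,0],
  [20,0,0,0,0,0],
  [32,-6,0,0,0,0],
  [44,-16,0,0,0,0],
  [56,-30,0,0,0,0],
  [66,-45,0,0,0,0],
  [72,-60,0,0,0,0],
  [72,-60,0,0,0,0],
])

```text
time: 11.1
position: [520.0, -89.4, 123.4]
tool_rot: [-1.102, 1.353, -1.362]
force: [-0.4, -0.1, -1.4]
gripper_width: 36.0
```

```bash
python3 - <<'E'
from h import *
s,R,y=cur(); print(s["time"],s["position"],y,s["gripper_width"],s["force"])
for c in ("top","scene"):
    p,d=snapshot(c); S=cloud(c,d); q=p.astype(int); near=np.hypot(S[...,0]-539,S[...,1]-22)<60
    m=near&(S[...,2]>62)&(S[...,2]<80)&(q[...,2]>q[...,1]+40); px=np.argwhere(m)[:,::-1]
    print(c,m.sum(),rect(onplane(c,px,70)[:,:2]),S[m].mean(0).round(1))
    if c=="scene": cv2.imwrite("pics/s4.png",cv2.resize(p[120:270,170:320],(600,600)))
plan(s["position"],y,[460,-190,22],-11.6)
E
```

```text
11.1 [520.04126183 -89.35276798 123.35092008] -11.734771054612787 35.97442379625338 [-0.40298109 -0.11863156 -1.36997872]
top 193 (array([539.9,  24.7]), array([49.9, 25.7]), 78.8) [539.8  24.4  70.6]
scene 189 (array([542.5,  27.8]), array([51.5, 31. ]), 79.6) [543.2  28.2  69.9]
shift [110.8 101.4 -38.3] turn y -0.1
```

View pics/s4.png

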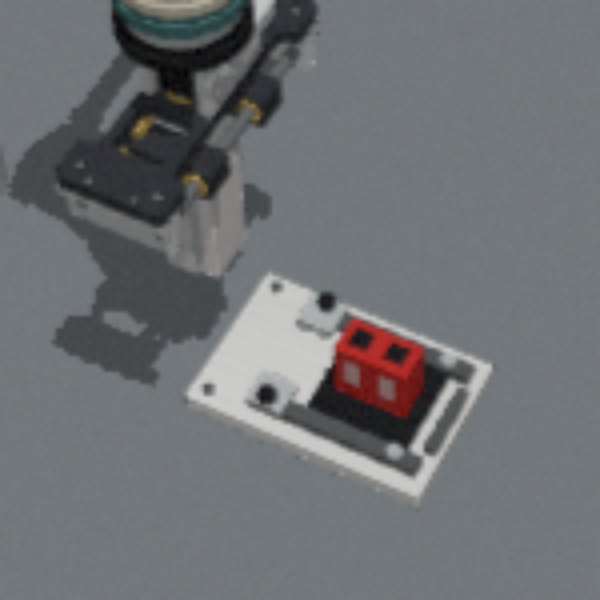

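The crop shows the carrier body at (378,370), moved about 32 mm. Its foot is well past both clips, at (322,310) and (270,390). Setting the block down on the bench.

Call:
carry_out([
  [18,0,-6,0,0,0],
  [44,5,-15,0,0,0],
  [70,15,-24,0,0,0],
  [92,30,-32,0,0,0],
  [107,50,-37,0,0,0],
  [111,68,-38,0,0,0],
  [111,82,-38,0,0,0],
  [111,90,-38,0,0,0],
])

```text
time: 12.0
position: [457.5, -187.6, 28.7]
tool_rot: [-1.107, 1.361, -1.354]
force: [-0.4, 0.4, -1.6]
gripper_width: 35.8
```

Call:
carry_out([
  [0,2,0,0,0,0],
  [0,4,0,0,0,0],
  [0,6,0,0,0,0],
  [0,8,0,0,0,0],
  [0,9,0,0,0,0],
  [0,10,0,0,0,0],
  [0,10.5,0,0,0,0],
  [0,10.5,0,0,0,0],
])

```text
time: 12.8
position: [459.1, -188.3, 21.0]
tool_rot: [-1.106, 1.356, -1.357]
force: [-1.0, 0.4, 4.6]
gripper_width: 35.7
```

Call:
carry_out([
  [0,0,0,0,0,0],
  [0,0,0,0,0,0],
  [0,0,0,0,0,0],
  [0,0,0,0,0,0],
  [0,0,0,0,0,0],
  [0,0,0,0,0,0],
  [0,0,0,0,0,0],
  [0,0,0,0,0,0],
], grip=70)

```text
time: 13.6
position: [458.9, -188.2, 20.0]
tool_rot: [-1.106, 1.357, -1.357]
force: [0.7, 0.3, 0.3]
gripper_width: 69.9
```

Call:
carry_out([
  [0,-8,0,0,0,0],
  [0,-25,0,0,0,0],
  [0,-50,0,0,0,0],
  [0,-75,0,0,0,0],
  [0,-95,0,0,0,0],
  [0,-110,0,0,0,0],
  [0,-120,0,0,0,0],
  [0,-120,0,0,0,0],
])

```text
time: 14.4
position: [459.8, -188.8, 141.6]
tool_rot: [-1.105, 1.354, -1.359]
force: [-0.3, 0.5, -0.1]
gripper_width: 70.0
```

```bash
python3 - <<'E'
from h import *
s,R,y=cur(); print(s["time"],s["position"],y,s["gripper_width"],s["force"])
p,d=snapshot("scene"); S=cloud("scene",d)
m=(np.hypot(S[...,0]-460,S[...,1]+190)<60)&(S[...,2]>70)&(S[...,2]<90); print("block",m.sum(),S[m].mean(0).round(1))
plan(s["position"],y,[540.5,26,142],-11.2)
E
```

```text
14.4 [ 459.76583704 -188.75362584  141.63951331] -11.618329964203527 69.9868513306114 [-0.33947155  0.49630714 -0.11939138]
block 192 [ 461.6 -185.3   79.5]
shift [-226.6   -0.4   35.8] turn y -0.4
```

Call:
carry_out([
  [-18,0,3,0,0,0],
  [-55,0,9,0,0,0],
  [-95,0,15,0,0,0],
  [-135,0,21,0,0,0],
  [-175,0,28,0,0,0],
  [-208,0,33,0,0,0],
  [-226.5,0,36,0,0,0],
  [-226.5,0,36,0,0,0],
])

```text
time: 15.25
position: [539.7, 28.5, 138.8]
tool_rot: [-1.109, 1.356, -1.353]
force: [-0.2, -1.3, 0.2]
gripper_width: 70.0
```

```bash
python3 - <<'E'
from h import *
s,R,y=cur(); print(s["time"],s["position"],y,s["gripper_width"])
p,d=snapshot("wrist"); cv2.imwrite("pics/w3.png",p); c=get_calibration("wrist"); K=c["mtx"]; T=c["tool_from_camera"]
q=p.astype(int); m=(q[...,2]>q[...,1]+50)&(d>0)
v,u=np.nonzero(m); a=(u-K[0,2])/K[0,0]; b=(v-K[1,2])/K[0,0]; r=np.hypot(a,b); t=np.tan(r)/r; z=d[m]
P=np.c_[a*t*z,b*t*z,z]@T[:3,:3].T+T[:3,3]; W=P@R.T+s["position"]
g=(np.abs(W[:,2]-70)<6); print(len(W),g.sum(),rect(W[g][:,:2]),"tool",rect(P[g][:,[0,2]]),np.median(W[g][:,2]))
plan(s["position"],y,[540.5,26,50],-11.2)
E
```

```text
15.25 [539.74222426  28.54627487 138.78711174] -11.428567140350163 70.03236353441338
1607 1383 (array([540.5,  26.8]), array([49.5, 25.9]), 79.2) tool (array([1.6, 1.3]), array([49.5, 25.9]), 0.6) 70.5540065139511
shift [ 2.3 88.8  1.2] turn y -0.2
```

View pics/w3.png

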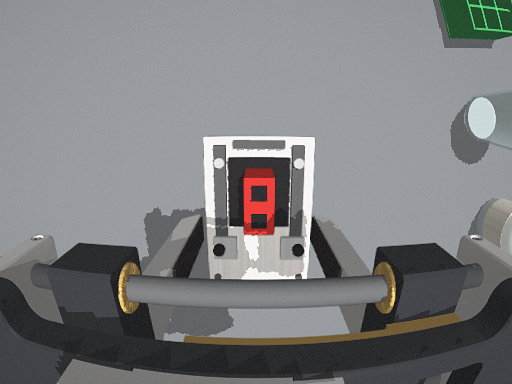

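The wrist picture shows the carrier at (259,200) centred between the fingers, with its foot fully ahead of the clips (y≈247). The wrist fit (540.5, 26.8) agrees with the overhead one. Descending and gripping.

Call:
carry_out([
  [1,12,0.5,0,0,0],
  [1.6,30,1,0,0,0],
  [1.6,50,1.2,0,-0.5,0],
  [1.6,66,1.2,0,-0.5,0],
  [1.6,78,1.2,0,-0.5,0],
  [1.6,87,1.2,0,-0.5,0],
  [1.6,90,1.2,0,-0.5,0],
  [1.6,90,1.2,0,-0.5,0],
])

```text
time: 16.1
position: [540.5, 24.2, 49.8]
tool_rot: [-1.111, 1.351, -1.351]
force: [-0.4, 0.0, 0.5]
gripper_width: 69.8
```

Call:
carry_out([
  [0,0,0,0,0,0],
  [0,0,0,0,0,0],
  [0,0,0,0,0,0],
  [0,0,0,0,0,0],
  [0,0,0,0,0,0],
  [0,0,0,0,0,0],
  [0,0,0,0,0,0],
  [0,0,0,0,0,0],
], grip=15, force=25)

```text
time: 16.9
position: [540.7, 24.6, 50.2]
tool_rot: [-1.111, 1.351, -1.351]
force: [-1.0, 0.2, 1.1]
gripper_width: 26.0
```

Call:
carry_out([
  [0,-4,0,0,0,0],
  [0,-10,0,0,0,0],
  [0,-20,0,0,0,0],
  [0,-32,0,0,0,0],
  [0,-44,0,0,0,0],
  [0,-54,0,0,0,0],
  [0,-60,0,0,0,0],
  [0,-60,0,0,0,0],
])

```text
time: 17.7
position: [541.4, 24.5, 111.3]
tool_rot: [-1.109, 1.349, -1.352]
force: [0.5, 0.2, -2.4]
gripper_width: 25.8
```

```bash
python3 - <<'E'
from h import *
s,R,y=cur(); print(s["time"],s["position"],y,s["gripper_width"],s["force"])
p,d=snapshot("wrist"); cv2.imwrite("pics/w4.png",p)
plan(s["position"],y,[520,338.2,105],-7.4)
E
```

```text
17.7 [541.38358659  24.48869469 111.31497304] -11.116631029247323 25.76226279426551 [ 0.48471283  0.21578341 -2.38575052]
shift [-303.7    6.3  -81.5] turn y -3.7
```

View pics/w4.png

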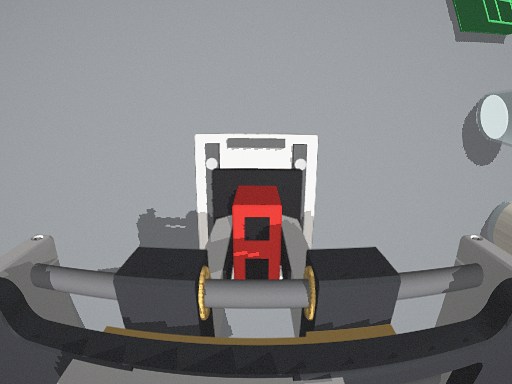

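The wrist picture shows the carrier held level at (257,235), with its foot off the stage. Moving it to the tray.

Call:
carry_out([
  [-5,0,-1,0,0,0],
  [-18,0,-5,0,0,0],
  [-38,0,-10,0,0,0],
  [-63,0,-17,0,0,0],
  [-90,0,-24,0,0,0],
  [-117,0,-31,0,0,0],
  [-144,0,-39,0,0,0],
  [-171,0,-46,0,0,0],
])

```text
time: 18.55
position: [527.3, 203.3, 109.4]
tool_rot: [-1.113, 1.352, -1.35]
force: [0.2, -0.3, -1.4]
gripper_width: 26.2
```

Call:
carry_out([
  [-27,0,-7,0,-1,0],
  [-54,0,-14,0,-2,0],
  [-80,0,-21,0,-3,0],
  [-102,0,-27,0,-3.7,0],
  [-119,0,-32,0,-3.7,0],
  [-129,0,-35,0,-3.7,0],
  [-133,0,-35.5,0,-3.7,0],
  [-133,0,-35.5,0,-3.7,0],
])

```text
time: 19.35
position: [519.2, 338.6, 109.9]
tool_rot: [-1.146, 1.303, -1.304]
force: [-0.5, -0.4, -1.6]
gripper_width: 25.6
```

Call:
carry_out([
  [0,4,0,0,0,0],
  [0,14,0,0,0,0],
  [0,26,0,0,0,0],
  [0,38,0,0,0,0],
  [0,50,0,0,0,0],
  [0,60,0,0,0,0],
  [0,66,0,0,0,0],
  [0,66,0,0,0,0],
])

```text
time: 20.15
position: [518.6, 338.3, 42.8]
tool_rot: [-1.147, 1.305, -1.304]
force: [-0.4, -0.3, -2.1]
gripper_width: 25.8
```

Call:
carry_out([
  [0,0,0,0,0,0],
  [0,0.5,0,0,0,0],
  [0,1,0,0,0,0],
  [0,1.5,0,0,0,0],
  [0,2,0,0,0,0],
  [0,2.5,0,0,0,0],
  [0,3,0,0,0,0],
  [0,3,0,0,0,0],
])

```text
time: 20.95
position: [519.3, 338.5, 41.0]
tool_rot: [-1.145, 1.304, -1.304]
force: [-0.5, -0.2, -1.7]
gripper_width: 25.8
```

```bash
python3 - <<'E'
from h import *
s,R,y=cur(); print(s["time"],s["position"],y,s["gripper_width"],s["force"])
p,d=snapshot("scene"); cv2.imwrite("pics/s5.png",cv2.resize(p[160:310,300:450],(600,600)))
E
```

```text
20.95 [519.25929599 338.52835408  40.99901582] -7.420252604599937 25.830577879224062 [-0.53229909 -0.17843855 -1.67068348]
```

View pics/s5.png

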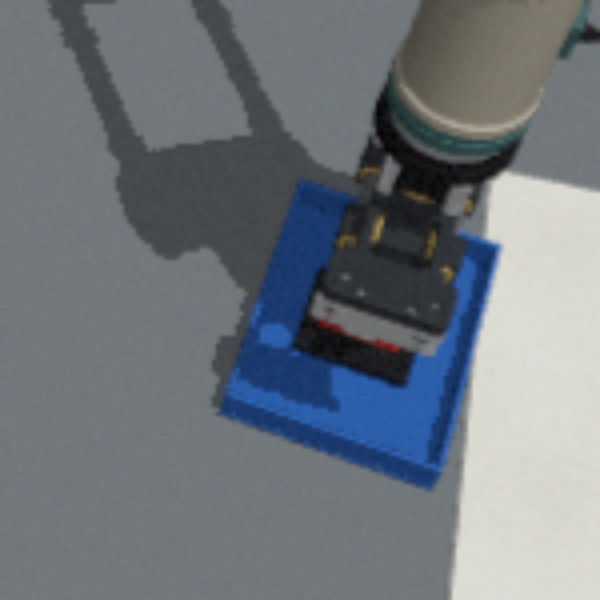

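The crop shows the carrier at (360,345), well inside the tray walls and just above the floor. Easing it down to contact.

Call:
carry_out([
  [0,0.4,0,0,0,0],
  [0,0.8,0,0,0,0],
  [0,1.2,0,0,0,0],
  [0,1.6,0,0,0,0],
  [0,2,0,0,0,0],
  [0,2.3,0,0,0,0],
  [0,2.5,0,0,0,0],
  [0,2.5,0,0,0,0],
])

```text
time: 21.8
position: [519.3, 338.5, 38.6]
tool_rot: [-1.145, 1.304, -1.304]
force: [0.1, -0.0, -1.4]
gripper_width: 25.7
```

Call:
carry_out([
  [0,0.2,0,0,0,0],
  [0,0.4,0,0,0,0],
  [0,0.6,0,0,0,0],
  [0,0.8,0,0,0,0],
  [0,1,0,0,0,0],
  [0,1,0,0,0,0],
  [0,1,0,0,0,0],
  [0,1,0,0,0,0],
])

```text
time: 22.6
position: [519.4, 338.6, 38.2]
tool_rot: [-1.145, 1.304, -1.304]
force: [-2.4, -0.6, 5.5]
gripper_width: 25.9
```

Contact (5.5 N upward). Releasing and backing off.

Call:
carry_out([
  [0,0,0,0,0,0],
  [0,0,0,0,0,0],
  [0,0,0,0,0,0],
  [0,0,0,0,0,0],
  [0,0,0,0,0,0],
  [0,0,0,0,0,0],
  [0,0,0,0,0,0],
  [0,0,0,0,0,0],
], grip=60)

```text
time: 23.4
position: [519.3, 338.6, 37.6]
tool_rot: [-1.145, 1.304, -1.304]
force: [0.1, -0.2, 0.7]
gripper_width: 60.2
```

Call:
carry_out([
  [0,-6,0,0,0,0],
  [0,-22,0,0,0,0],
  [0,-45,0,0,0,0],
  [0,-70,0,0,0,0],
  [0,-95,0,0,0,0],
  [0,-118,0,0,0,0],
  [0,-135,0,0,0,0],
  [0,-140,0,0,0,0],
])

```text
time: 24.2
position: [520.4, 339.2, 180.4]
tool_rot: [-1.14, 1.302, -1.304]
force: [0.1, -0.8, -0.6]
gripper_width: 59.7
```

Call:
carry_out([
  [20,0,-10,0,0,0],
  [55,0,-25,0,0,0],
  [90,0,-45,0,0,0],
  [120,0,-65,0,0,0],
  [140,0,-85,0,0,0],
  [150,0,-100,0,0,0],
  [150,0,-100,0,0,0],
  [150,0,-100,0,0,0],
])

```text
time: 25.0
position: [401.3, 202.9, 177.6]
tool_rot: [-1.144, 1.304, -1.304]
force: [0.6, 0.2, -0.1]
gripper_width: 59.9
```

```bash
python3 - <<'E'
from h import *
s,R,y=cur(); print(s["time"],s["position"],s["gripper_width"],s["force"])
for c in ("scene","top"):
    p,d=snapshot(c); S=cloud(c,d); q=p.astype(int)
    m=(np.hypot(S[...,0]-520,S[...,1]-338)<70)&(S[...,2]>50)&(S[...,2]<70); 
    if m.sum(): print(c,"carrier top",m.sum(),rect(S[m][:,:2]),S[m].mean(0).round(1))
    m=(np.hypot(S[...,0]-460,S[...,1]+190)<50)&(S[...,2]>70)&(S[...,2]<90); print("block",S[m].mean(0).round(1))
    if c=="scene": cv2.imwrite("pics/s6.png",cv2.resize(p[100:310,100:450],(800,480)))
E
```

```text
25.0 [401.30725454 202.93484939 177.63946148] 59.91587008758819 [ 0.62625175  0.2239125  -0.0776294 ]
scene carrier top 233 (array([520.1, 340.7]), array([49.8, 28.9]), 81.9) [521.4 340.5  57.9]
block [ 461.5 -185.3   79.6]
top carrier top 226 (array([518.6, 337.8]), array([50.1, 25.8]), 82.9) [518.4 336.6  58.2]
block [ 458.4 -188.6   80.3]
```

View pics/s6.png

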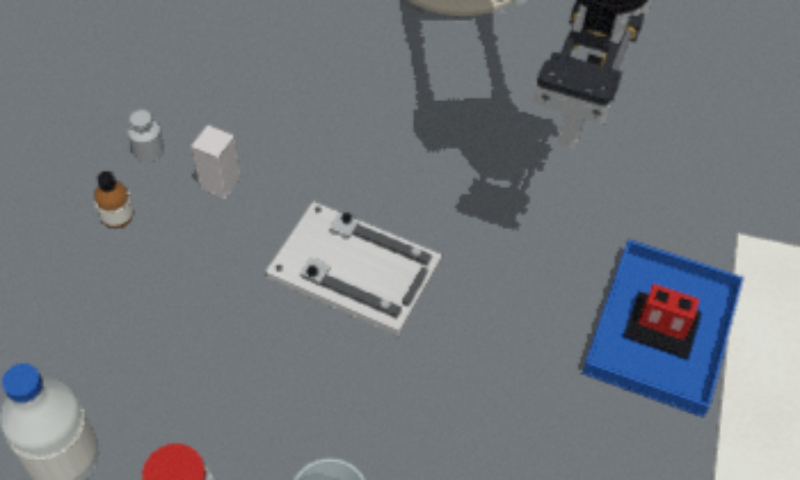

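The carrier stands upright in the tray at (668,315), with its top at 58 mm (4 + 54 expected). The block stands on the bench at (215,162), and the stage is empty. Handing in.

```bash
python3 -c "
from cell import robot
print(robot.hand_in())"
```

```text
the job is handed in; nothing more can be done
None
```

The carrier is standing upright in the blue tray, and the job was handed in at about 25 s of the 70 s allowed.

- **Knocking it free:** I gripped the block and pushed the carrier about 32 mm along the stage. The push read about 10 N and the carrier stayed square. The pictures showed its foot clear of both clips before the fingers touched it.
- **Block:** I then stood the block on the bench at about (460, -187), off the stage and out of the tray.
- **Carrier:** I lifted it out, lowered it until it touched the tray floor, released it and backed away.

**Last checks:**
- The carrier's top is at about 58 mm, as it should be for standing upright on the tray floor, and it is within 3 mm of the tray's centre.
- The block is still standing, with its top at 80 mm.
- The bottle and weight still stand beside where the block was.
- The gripper is clear of everything.

The two cameras differed by 2–4 mm throughout, which is in line with their calibration. The carrier travelled about 4 mm further than the 28 mm I planned, still short of the 38 mm stop bar. No check failed.

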